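# Unlock the inspection lamp from its dock and hold a raking light on the tray

### The arm

A 6-joint arm with a two-finger parallel gripper is mounted at the origin on a cart in front of the work surface, level with it; the furniture and walls round the work are solid. World frame = base frame: x ahead of the robot, y to its left, z up, the work surface at z = 0. Lengths are in m, angles in rad, forces in N, time in s.
With the tool pointing down it reaches from about 0.375 to 0.925 m from the base axis. Payload 5.7 kg.
Tool frame: the origin (TCP) lies midway between the tips of the shut fingers; the grasp point (between the pads) lies 19 mm behind it; z points along the fingers, y is the line along which they close (so a half turn about z gives the same grasp; the last joint's range is limited). The gripper opens to 88 mm and grips with 3 to 60 N. Pads are 20 mm wide; open, the fingers measure 115 mm over their backs; the gripper's body (75 mm by 178 mm) begins 61 mm behind the grasp point.
Start: joints at [1.095, 0.359, 1.51, -0, 1.272, -0.115], TCP at [0.212, 0.561, 0.223] pointing down, gripper open.
Joint ranges: [-2.97, 2.97], [-1.01, 2.36], [0.21, 2.38], [-0.96, 4.11], [0.2, 2.71], [-2.98, 2.98]. Speed limits (rad/s): [2.39, 2.39, 3.14, 3.14, 3.14, 3.14].

### API

Orientations are given as a unit quaternion [x, y, z, w].
In Python, from bench import move_ptp, servo_line, goto_joints, move_gripper, sleep, inverse_kinematics, capture, PlanningError, close_job, spot_in, silhouettes, current_clock, current_joint_pos, current_qvel, current_joint_torque, current_position, current_orientation, current_force, current_torque, current_finger_gap, current_grip_force gives the robot as it stands. Calls block until the motion is done:
- move_ptp(position, orientation): joint-space move of the TCP to a pose.
- servo_line(position, orientation=None, rate=0.15, contact_N=None): straight line of the TCP; orientation=None keeps the orientation; rate is the mean speed in m/s. With contact_N (N) it stops when the force on the tool has changed by that much, and returns True; else False.
- goto_joints(angles): joint-space move.
- move_gripper(opening): finger opening in m; the grip force is fixed at half the most; returns when the fingers have stopped.
- sleep(seconds).
- inverse_kinematics(position, orientation): joint angles nearest the present ones, or None.
- capture(name): name is "side" or "top" or "wrist"; returns a dict with "image" (384x512x3 uint8, blue, green, red), "range_z" (384x512 float32, m along the optical axis (not along the pixel's ray), 0 where there is no reading), "intrinsics" (3x3 intrinsics, pixels), "R" (3x3) and "t" (3): a world point X has camera coordinates R X + t. Camera axes: x right, y down, z forward; pixel columns grow to the right and rows downward; lengths in m; the calibration is good to about 2 mm. A picture is of the moment at which its call begins.
A pose or a line that the arm cannot do raises PlanningError and nothing moves.
- close_job(): hands the job in; it is judged then, once.
Trained networks look in the newest picture that a camera, given by its name, has taken for a name from the list of things; names that differ only in an ending like _2 or _b are one class to them, and where a whole thing is asked for, a point or a joint stands for the part that bears it (a point fixed in the world has none). Each returns a list of dicts, best first, with "conf" (0 to 1); they miss things now and then, are a little off and sometimes report something else, mostly with a low value. They report only what shows in the picture. A call takes as long as a camera call.
- spot_in(camera, query): "xy" ([column, row] in pixels, amid what is visible of it).
- silhouettes(camera, query): "region" (384x512 bool, what is visible of it) and "xy" ([column, row] in pixels, amid what is visible of it).
Readings, each from a call of its own:
- current_clock(): time.
- current_joint_pos(): joint angles.
- current_qvel(): joint speeds.
- current_joint_torque(): joint torques, N m.
- current_position(): TCP position.
- current_orientation(): TCP orientation.
- current_force(): force on the tool from outside, world axes, zero at the start.
- current_torque(): the same for the moment, N m.
- current_finger_gap(): finger opening in m.
- current_grip_force(): force on a finger pad.
Only numpy, scipy, OpenCV 4.12 (cv2) and the standard library are available. Lean on these libraries where they do the work, as an engineer would, in place of code of your own. Each camera call takes 0.05 s, during which the arm holds its last target. There are 200 camera calls.

### The job

The inspection lamp stands lens down in its charging dock, held by a locking rib. Turn it until its red line faces the white mark on the dock, where the rib can pass the slot, draw it out upwards, then tip it to slant about 45 degrees and aim its lens at the middle of the small clear tray of yellow terminals from about 12 cm away. Finish while still holding the lamp up there, quite still, touching nothing else with it, and leave the tray, tape roll, tin and brass fitting where they are.

Things in the scene. Friction and masses are not known exactly. Their poses are not given: they have to be found in the camera images.
- lamp: Loose inspection lamp, silver round barrel, 125 mm long, about 0.12 kg. Origin: centre of the lens face (light leaves along -z); z up the barrel to the tail, x to the side with the red switch, red line (also on the tail end) and locking rib. Head 26 mm across, z 0 to 32 mm. Starts upright in the dock, turned 0.6 to 1.3 rad anticlockwise (from above) from the dock's x: free it by turning clockwise.
- lamp_grip (a point): Point on the lamp's axis 95 mm from the lens, axes as the lamp's: middle of the best place to grip. The barrel is a plain cylinder 23 mm across from 36 to 120 mm above the lens; any grip yaw will do. In the dock the lamp turns with little friction.
- lamp_rib (a point): Centre of the lamp's dark locking rib, under the red line: on the lamp's +x side, 12 to 22 mm above the lens, 6 mm wide, reaching 20 mm from the axis. Hidden under the cap while docked.
- lamp_dock: Fixed charging dock: black base plate 96 x 78 x 7.5 mm, grey cup 62 mm across with a dark cap, 38 mm high in all. Origin: underside centre, on the docked lamp's axis; z up; x to the slot and white mark. The lens stands on the cup's floor, 8 mm above the cart; inside diameter 46 mm. Lifting the lamp 30 mm brings its lens over the cap.
- dock_slot (a point): Slot in the dock's cap, on the +x side, 25 mm from the axis, at the cap's top (38 mm up). The cap is 6 mm thick, with a 29 mm round mouth and this one slot, 11 mm wide, from the mouth to the edge. The rib passes only here, within about 9 degrees; elsewhere it catches under the cap after 2 mm of lift.
- tray_mid (a point): Middle of a loose small clear open tray with yellow terminals in it, 62 x 50 x 17 mm, standing on the cart; this point is 8 mm above its underside, in the centre.
- tape_roll: Bystander: roll of black tape lying flat, 57 mm across, 19 mm high; origin underside centre.
- paste_tin: Bystander: round cream tin, 77 mm across, 27 mm high; origin underside centre.
- brass_fitting: Bystander: small brass pipe fitting standing upright, 21 mm across, 21 mm high; origin underside centre.
- crimp_tray: The same small clear tray, 62 x 50 x 17 mm; origin underside centre, x along its 62 mm side.

How it is judged:
By the outcome, as a careful person would: the job done as asked, in the order asked, and still so for the second after the job is handed in, while the arm keeps its last pose, push and grip.
It also fails if it takes over 40 s, if anything falls off the work surface, if the arm or the gripper's body presses on something with over 40 N, if the wrist force passes 120 N, or if a joint passes its speed limit or range.

## Working session

There is one attempt and no reset: what is moved stays moved. The work goes in short steps, each a Python script; the robot and the scene stay as the last script left them, time stands still between calls to the robot, and variables do not carry over. Pictures are saved under pics/ and viewed, at most 10 in all, crops included, and the job is handed in when it is done.

```bash
mkdir -p pics; ls; cat > h.py <<'E'
import numpy as np, cv2
from bench import *
from scipy.spatial.transform import Rotation as Ro
def cloud(c):
    K,R,t,d=c["intrinsics"],c["R"],c["t"],c["range_z"]
    v,u=np.mgrid[:384,:512]
    P=np.stack([(u-K[0,2])*d/K[0,0],(v-K[1,2])*d/K[1,1],d],-1)
    P=(P-t)@R
    P[d<=0]=np.nan
    return P
def proj(c,X):
    p=c["intrinsics"]@(c["R"]@np.asarray(X)+c["t"]); return p[:2]/p[2]
E
python3 - <<'E'
from h import *
ims=[]
for n in ("top","side"):
    c=capture(n);P=cloud(c);im=c["image"].copy();print(n,"campos",-c["R"].T@c["t"])
    for q in ("lamp","lamp_dock","dock_slot","crimp_tray","tape_roll","paste_tin","brass_fitting"):
        for s in silhouettes(n,q)[:2]:
            r=s["region"]; p=P[r]; p=p[~np.isnan(p[:,0])]
            if len(p)==0: print(q,s["conf"],s["xy"],"nodepth");continue
            print(q,round(s["conf"],2),np.round(s["xy"]),r.sum(),"med",np.median(p,0).round(3),"lo",np.percentile(p,2,0).round(3),"hi",np.percentile(p,98,0).round(3))
            if s["conf"]>.4: cv2.circle(im,tuple(int(a) for a in s["xy"]),2,(255,0,255),-1)
    for q in ("dock_slot","tray_mid"): print(q,[(round(s["conf"],2),np.round(s["xy"])) for s in spot_in(n,q)[:2]])
    ims.append(cv2.resize(im,(800,600)));
    cv2.imwrite(f"pics/{n}0.png",ims[-1])
E
```

```text
pics
top campos [0.43473158 0.01925655 1.23574415]
lamp_dock 0.73 [181. 212.] 1033 med [0.495 0.194 0.009] lo [0.451 0.151 0.002] hi [0.545 0.251 0.042]
dock_slot 0.92 [182. 210.] 1023 med [0.495 0.195 0.009] lo [0.451 0.151 0.002] hi [0.543 0.252 0.042]
crimp_tray 0.63 [300. 217.] 513 med [ 0.474 -0.116  0.003] lo [ 0.442 -0.147 -0.003] hi [ 0.507 -0.084  0.018]
tape_roll 0.78 [266. 210.] 288 med [ 0.483 -0.015  0.018] lo [ 0.456 -0.038 -0.001] hi [0.508 0.013 0.023]
paste_tin 0.92 [320. 137.] 683 med [ 0.673 -0.157  0.026] lo [ 0.642 -0.192  0.015] hi [ 0.707 -0.124  0.031]
paste_tin 0.54 [303. 217.] 442 med [ 0.472 -0.115  0.003] lo [ 0.443 -0.146 -0.003] hi [ 0.503 -0.086  0.018]
dock_slot [(0.9, array([181., 212.]))]
tray_mid [(0.7, array([301., 217.]))]
side campos [0.43342371 0.67528989 0.59920183]
lamp 0.89 [263. 260.] 541 med [0.495 0.211 0.093] lo [0.486 0.2   0.038] hi [0.506 0.214 0.133]
lamp_dock 0.77 [262. 296.] 1634 med [0.493 0.223 0.009] lo [0.45  0.178 0.   ] hi [0.541 0.256 0.039]
dock_slot 0.76 [259. 295.] 1601 med [0.493 0.223 0.009] lo [0.45  0.178 0.002] hi [0.54  0.255 0.039]
crimp_tray 0.93 [293. 191.] 475 med [ 0.472 -0.111  0.009] lo [ 0.436 -0.152 -0.001] hi [ 0.507 -0.081  0.016]
tape_roll 0.86 [284. 216.] 452 med [ 0.481 -0.004  0.016] lo [ 0.456 -0.036 -0.001] hi [0.507 0.018 0.02 ]
paste_tin 0.7 [217. 175.] 364 med [ 0.67  -0.131  0.024] lo [ 0.638 -0.189  0.002] hi [ 0.705 -0.062  0.08 ]
brass_fitting 0.59 [314. 227.] 66 med [0.413 0.02  0.012] lo [0.405 0.012 0.001] hi [0.42  0.025 0.021]
dock_slot [(0.81, array([260., 291.]))]
tray_mid [(0.83, array([290., 192.]))]
```

View pics/top0.png

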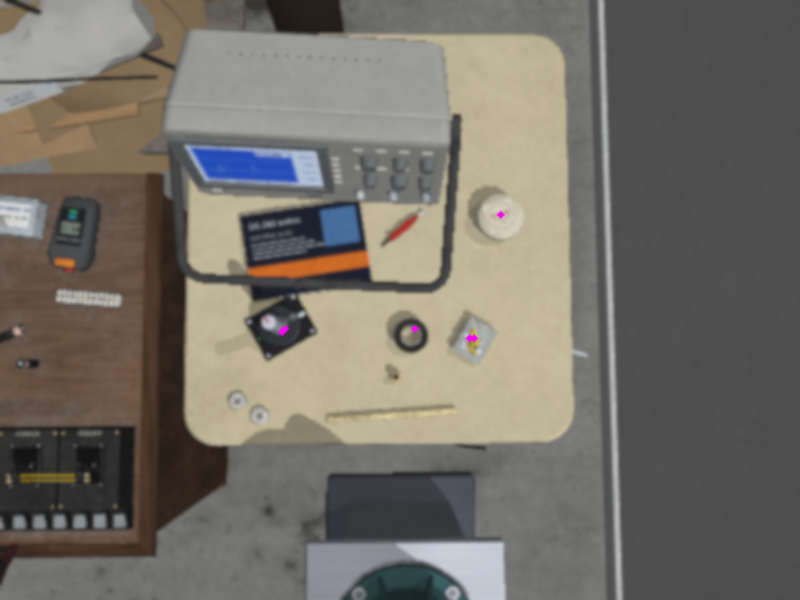

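View pics/side0.png

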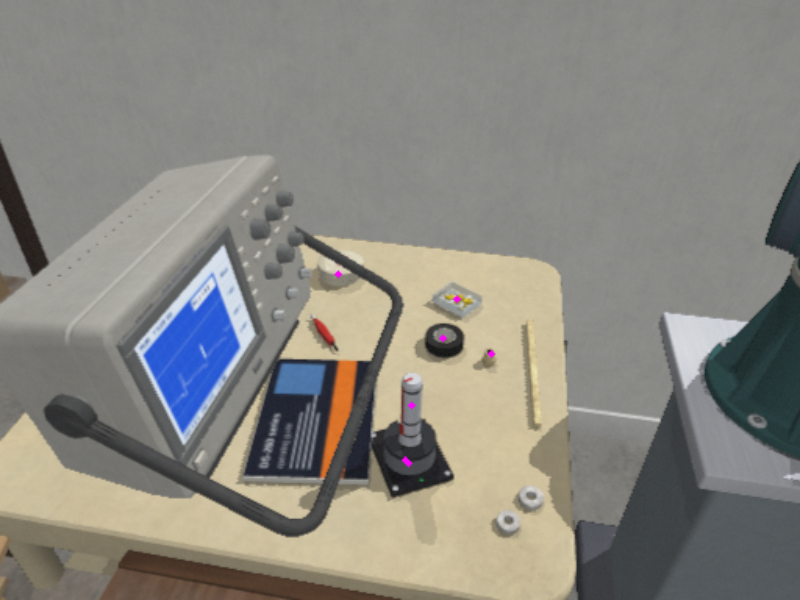

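The top view shows the dock at (281,327) px with its white mark at about (299,316), so dock x is at about -60° yaw. The lamp stands upright. The tray is at (472,338), and the scope's handle is close to the dock on the far side. Next I'll refine the numbers and move above the lamp for a wrist view.

```bash
python3 - <<'E'
from h import *
c=capture("top");P=cloud(c);S=capture("side");Q=cloud(S)
for n,C in (("top",P),("side",Q)):
    p=C.reshape(-1,3);p=p[~np.isnan(p[:,0])]
    near=np.hypot(p[:,0]-.496,p[:,1]-.202)
    a=p[(near<.045)&(p[:,2]>.030)&(p[:,2]<.045)];print(n,"cap",len(a),a.min(0).round(3),a.max(0).round(3))
    a=p[(near<.03)&(p[:,2]>.118)&(p[:,2]<.145)];print(n,"tail",len(a),a.mean(0).round(4),a.min(0).round(3),a.max(0).round(3))
    h=p[(p[:,0]>.3)&(p[:,0]<.6)&(p[:,1]>-.1)&(p[:,1]<.42)&(p[:,2]>.045)&(near>.025)]
    print(n,"handle",len(h))
    if len(h):
        print(h.min(0).round(3),h.max(0).round(3))
        for y0 in (0,.1,.15,.2,.25,.3): 
            k=h[abs(h[:,1]-y0)<.02]; 
            if len(k): print(y0,k.min(0).round(3),k.max(0).round(3))
def down(yaw): return (Ro.from_euler('z',yaw)*Ro.from_euler('x',np.pi)).as_quat()
print("start yaw quat",np.round(current_orientation(),3), Ro.from_quat(current_orientation()).as_matrix().round(2).tolist())
for y in np.arange(-180,180,30):
    q=inverse_kinematics([.496,.202,.085],down(np.radians(y))); print(y,None if q is None else np.round(q,2))
E
```

```text
top cap 338 [0.468 0.172 0.03 ] [0.528 0.233 0.044]
top tail 81 [0.4972 0.2003 0.1317] [0.486 0.19  0.12 ] [0.507 0.212 0.137]
top handle 1365
[ 0.302 -0.074  0.045] [0.6   0.42  0.113]
0 [ 0.548 -0.019  0.045] [0.564 0.018 0.054]
0.1 [0.554 0.08  0.045] [0.569 0.12  0.053]
0.15 [0.556 0.132 0.045] [0.572 0.169 0.055]
0.2 [0.559 0.181 0.045] [0.575 0.219 0.055]
0.25 [0.562 0.231 0.045] [0.577 0.27  0.053]
0.3 [0.565 0.28  0.045] [0.58  0.32  0.054]
side cap 598 [0.466 0.174 0.03 ] [0.527 0.233 0.045]
side tail 162 [0.4963 0.2065 0.1281] [0.486 0.194 0.118] [0.508 0.214 0.134]
side handle 1409
[ 0.543 -0.072  0.045] [0.6   0.419 0.074]
0 [ 0.548 -0.02   0.045] [0.563 0.019 0.05 ]
0.1 [0.553 0.081 0.045] [0.568 0.119 0.05 ]
0.15 [0.555 0.13  0.045] [0.57 0.17 0.05]
0.2 [0.558 0.18  0.045] [0.574 0.22  0.05 ]
0.25 [0.561 0.23  0.045] [0.576 0.27  0.05 ]
0.3 [0.563 0.28  0.045] [0.579 0.32  0.05 ]
start yaw quat [ 0.179  0.984 -0.    -0.   ] [[-0.94, 0.35, -0.0], [0.35, 0.94, -0.0], [0.0, -0.0, -1.0]]
-180 [ 0.26  0.43  1.8   0.    0.91 -1.31]
-150 [ 0.26  0.43  1.8   0.    0.91 -1.84]
-120 [ 0.26  0.43  1.8   0.    0.91 -2.36]
-90 [ 0.26  0.43  1.8  -0.    0.91 -2.88]
-60 [ 0.26  0.43  1.8  -0.    0.91  2.88]
-30 [ 0.26  0.43  1.8  -0.    0.91  2.35]
0 [ 0.26  0.43  1.8  -0.    0.91  1.83]
30 [ 0.26  0.43  1.8  -0.    0.91  1.3 ]
60 [ 0.26  0.43  1.8  -0.    0.91  0.78]
90 [ 0.26  0.43  1.8  -0.    0.91  0.26]
120 [ 0.26  0.43  1.8  -0.    0.91 -0.27]
150 [ 0.26  0.43  1.8   0.    0.91 -0.79]
```

```bash
cat >> h.py <<'E'
def down(yaw): return (Ro.from_euler('z',yaw)*Ro.from_euler('x',np.pi)).as_quat()
E
python3 - <<'E'
from h import *
T=np.array([.473,-.115,.008])
q0=np.array([0.26,.43,1.8,0,.91,0])
for az in range(0,360,30):
  for tilt in (45,):
    a,t=np.radians([az,tilt]); d=np.array([np.cos(a)*np.sin(t),np.sin(a)*np.sin(t),-np.cos(t)]) # light dir = tool z
    tcp=T-d*(.12+.095-.019)
    x=np.cross([0,0,1.],d);x/=np.linalg.norm(x);B=Ro.from_matrix(np.stack([x,np.cross(d,x),d],1))
    for r in range(0,360,45):
        q=inverse_kinematics(tcp,(B*Ro.from_euler('z',r,degrees=True)).as_quat())
        if q is not None and (abs(q[5])<2.0): print(az,r,np.round(tcp,2),np.round(q,2))
t0=current_clock()
move_ptp([.497-.06,.2025,.27],down(np.radians(120)))
print(current_clock()-t0)
c=capture("wrist");cv2.imwrite("pics/w1.png",cv2.resize(c["image"],(800,600)))
print(-c["R"].T@c["t"],c["R"][2])
print("tail px",proj(c,[.497,.2025,.133])*1.5625,"cap",proj(c,[.497,.2025,.038])*1.5625)
E
```

```text
30 45 [ 0.35 -0.18  0.15] [-1.42  0.33  2.25  0.84  1.09 -1.77]
30 90 [ 0.35 -0.18  0.15] [-1.42  0.33  2.25  0.84  1.09 -0.98]
30 135 [ 0.35 -0.18  0.15] [-1.42  0.33  2.25  0.84  1.09 -0.2 ]
30 180 [ 0.35 -0.18  0.15] [-1.42  0.33  2.25  0.84  1.09  0.59]
30 225 [ 0.35 -0.18  0.15] [-1.42  0.33  2.25  0.84  1.09  1.37]
60 45 [ 0.4  -0.24  0.15] [-1.18  0.52  1.82  0.61  1.39 -1.74]
60 90 [ 0.4  -0.24  0.15] [-1.18  0.52  1.82  0.61  1.39 -0.95]
60 135 [ 0.4  -0.24  0.15] [-1.18  0.52  1.82  0.61  1.39 -0.17]
60 180 [ 0.4  -0.24  0.15] [-1.18  0.52  1.82  0.61  1.39  0.62]
60 225 [ 0.4  -0.24  0.15] [-1.18  0.52  1.82  0.61  1.39  1.41]
90 45 [ 0.47 -0.25  0.15] [-0.93  0.69  1.43  0.44  1.69 -1.82]
90 90 [ 0.47 -0.25  0.15] [-0.93  0.69  1.43  0.44  1.69 -1.03]
90 135 [ 0.47 -0.25  0.15] [-0.93  0.69  1.43  0.44  1.69 -0.25]
90 180 [ 0.47 -0.25  0.15] [-0.93  0.69  1.43  0.44  1.69  0.54]
90 225 [ 0.47 -0.25  0.15] [-0.93  0.69  1.43  0.44  1.69  1.32]
120 45 [ 0.54 -0.24  0.15] [-0.69  0.84  1.09  0.27  1.95 -2.  ]
120 90 [ 0.54 -0.24  0.15] [-0.69  0.84  1.09  0.27  1.95 -1.21]
1
[... 1340 characters left out ...]
 0.24  0.71  1.39 -0.54  1.64 -0.67]
240 225 [0.54 0.01 0.15] [ 0.24  0.71  1.39 -0.54  1.64  0.11]
240 270 [0.54 0.01 0.15] [ 0.24  0.71  1.39 -0.54  1.64  0.9 ]
240 315 [0.54 0.01 0.15] [ 0.24  0.71  1.39 -0.54  1.64  1.68]
270 135 [0.47 0.02 0.15] [ 0.43  0.53  1.78 -0.73  1.3  -1.55]
270 180 [0.47 0.02 0.15] [ 0.43  0.53  1.78 -0.73  1.3  -0.76]
270 225 [0.47 0.02 0.15] [ 0.43  0.53  1.78 -0.73  1.3   0.02]
270 270 [0.47 0.02 0.15] [ 0.43  0.53  1.78 -0.73  1.3   0.81]
270 315 [0.47 0.02 0.15] [ 0.43  0.53  1.78 -0.73  1.3   1.59]
1.5749999999999997
[0.40098686 0.26461303 0.43151179] [ 0.12941108 -0.22116161 -0.96661281]
tail px [471.42627415 330.02619991] cap [454.9560781  296.70893113]
```

View pics/w1.png

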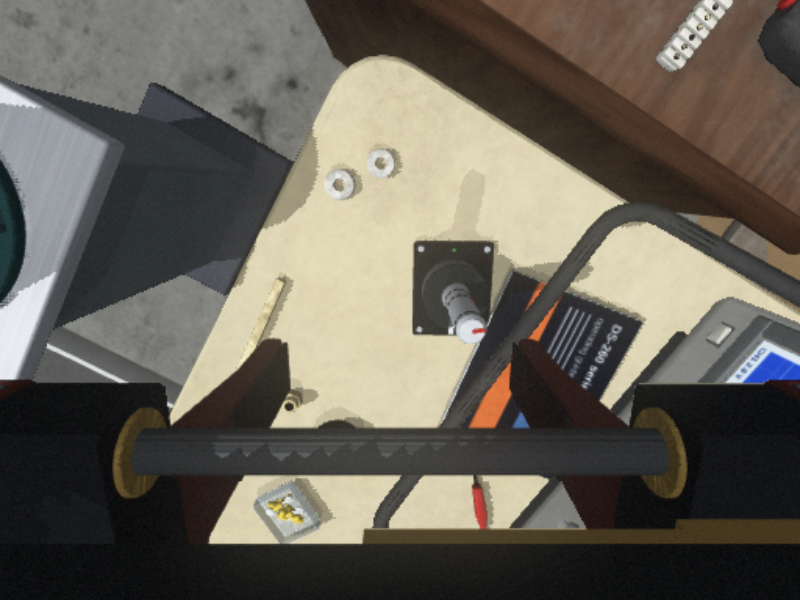

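The wrist view shows the tail at (469,331) px with its red line pointing to the right (485,329). The dock plate's long axis runs down the image, and the white mark is hidden behind the tail at about (450,330). Next I'll measure both yaws.

```bash
python3 - <<'E'
from h import *
c=capture("wrist");P=cloud(c);im=c["image"]
K,R,t=c["intrinsics"],c["R"],c["t"];o=-R.T@t
def onz(uv,z):
    uv=np.atleast_2d(uv);r=np.c_[uv,np.ones(len(uv))]@np.linalg.inv(K).T@R; return (o+r*((z-o[2])/r[:,2])[:,None])[:,:2]
s=silhouettes("wrist","lamp_dock")
print([(round(a["conf"],2),a["xy"].round() if hasattr(a["xy"],'round') else a["xy"]) for a in s])
# plate: pixels dark, near
near=np.hypot(P[...,0]-.497,P[...,1]-.2025)
m=(near<.075)&(P[...,2]<.02)&(im.max(-1)<75)
m=cv2.morphologyEx(m.astype(np.uint8),cv2.MORPH_OPEN,np.ones((3,3)))
n,l,st,_=cv2.connectedComponentsWithStats(m);print(st[1:].tolist())
for nm,mm in (("dark",m>0),("sil",s[0]["region"]&(P[...,2]<.02) if s else m>0)):
    v,u=np.nonzero(mm); w=onz(np.c_[u,v],.0075)
    rc=cv2.minAreaRect((w*1000).astype(np.float32));print(nm,rc,cv2.boxPoints(rc).round(1).tolist())
I=im.astype(int)
tail=(near<.03)&(P[...,2]>.12)&(P[...,2]<.145)
v,u=np.nonzero(tail);w=onz(np.c_[u,v],.133);ctr=(w.min(0)+w.max(0))/2;print("tail ctr",ctr,w.mean(0),np.ptp(w,axis=0),np.median(P[tail][:,2]))
cv2.imwrite("pics/w2.png",cv2.resize(im[140:230,250:340],(600,600),interpolation=cv2.INTER_CUBIC))
red=(I[...,2]>I[...,1]+50)&(I[...,2]>I[...,0]+50)&(near<.04)
v,u=np.nonzero(red);w=onz(np.c_[u,v],.133);print("red",len(u),u.min(),u.max(),v.min(),v.max(),w.mean(0))
d=w.mean(0)-ctr;print("lamp yaw",np.degrees(np.arctan2(d[1],d[0])),np.linalg.norm(d))
_,_,vt=np.linalg.svd(w-w.mean(0));print("line dir",np.degrees(np.arctan2(vt[0,1],vt[0,0])))
E
```

```text
[(0.73, [282.6, 178.3]), (0.69, [183.4, 328.1])]
[[264, 155, 51, 59, 1114], [305, 175, 33, 52, 734], [310, 200, 3, 5, 15]]
dark ((518.228515625, 202.73260498046875), (112.54112243652344, 114.21182250976562), 29.125802993774414) [[441.29998779296875, 225.1999969482422], [496.8999938964844, 125.5], [595.2000122070312, 180.1999969482422], [539.5999755859375, 280.0]]
sil ((497.08843994140625, 202.84873962402344), (77.35009002685547, 95.31311798095703), 29.501188278198242) [[440.0, 225.3000030517578], [486.8999938964844, 142.3000030517578], [554.2000122070312, 180.39999389648438], [507.29998779296875, 263.3999938964844]]
tail ctr [0.49489406 0.20407286] [0.49487943 0.20412576] [0.02363939 0.02283011] 0.13194708859041404
red 26 302 310 193 213 [0.50092586 0.20565906]
lamp yaw 14.733607005192765 0.006236871461731771
line dir -47.31035309868124
```

View pics/w2.png

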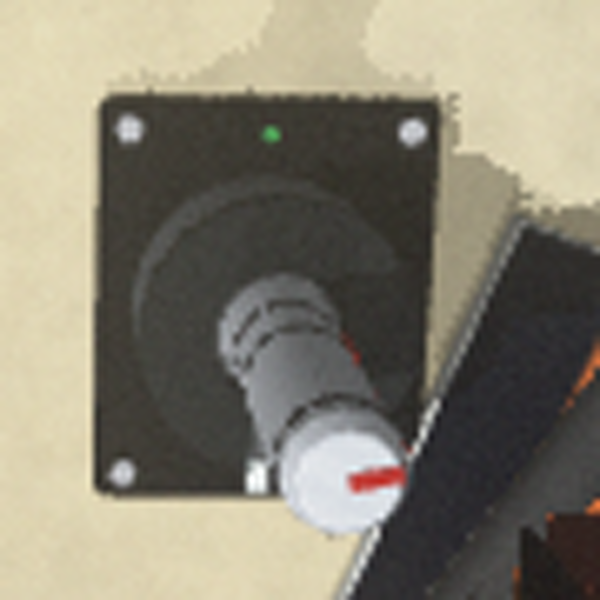

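```bash
python3 - <<'E'
from h import *
c=capture("wrist");im=c["image"].astype(int)
K,R,t=c["intrinsics"],c["R"],c["t"];o=-R.T@t
def onz(uv,z):
    uv=np.atleast_2d(uv);r=np.c_[uv,np.ones(len(uv))]@np.linalg.inv(K).T@R; return (o+r*((z-o[2])/r[:,2])[:,None])[:,:2]
f=lambda x,y:[250+x*.15-.5,140+y*.15-.5]
ang=lambda a,b:np.degrees(np.arctan2(*(b-a)[::-1]))
w=onz([f(343,480),f(350,485),f(404,475),f(350,493),f(405,485)],.133);print(w.round(4),"ctr->out",ang(w[0],w[2]),"in->out",ang(w[1],w[2]),"lower edge",ang(w[3],w[4]))
pl=onz([f(105,97),f(97,490),f(130,128),f(122,473),f(440,100),f(412,131),f(271,133)],.0075);print(pl.round(4),"left edge",ang(pl[0],pl[1]),"screws",ang(pl[2],pl[3]),"top edge+..",ang(pl[0],pl[4])-90,ang(pl[2],pl[5])-90)
m=onz(f(257,476),.038);m2=onz(f(257,476),.0075);print("mark@38,7.5",m,m2,[ang(np.array([.497,.2028]),k[0]) for k in (m,m2)])
m3=onz(f(395,375),.125);
# red barrel line
red=(im[...,2]>im[...,1]+40)&(im[...,2]>im[...,0]+40); v,u=np.nonzero(red[185:225,295:325]);print(sorted(zip((u+295).tolist(),(v+185).tolist())))
E
```

```text
[[0.4963 0.2019]
 [0.4978 0.2018]
 [0.5047 0.2078]
 [0.4986 0.2006]
 [0.5058 0.2064]] ctr->out 34.99634360757017 in->out 41.18426150961281 lower edge 38.82974808349485
[[0.4412 0.2255]
 [0.4871 0.1441]
 [0.4496 0.2223]
 [0.4901 0.1507]
 [0.5069 0.2628]
 [0.5053 0.2537]
 [0.4779 0.2373]] left edge -60.59412140629079 screws -60.555549380922635 top edge+.. -60.45833554572387 -60.55831486075513
mark@38,7.5 [[0.50977913 0.17320873]] [[0.51822014 0.16611166]] [np.float64(-66.64267060621535), np.float64(-59.95537150264556)]
[(302, 211), (302, 212), (303, 193), (303, 211), (303, 212), (303, 213), (304, 211), (304, 212), (304, 213), (305, 210), (305, 211), (305, 212), (305, 213), (306, 210), (306, 211), (306, 212), (307, 210), (307, 211), (307, 212), (308, 210), (308, 211), (308, 212), (309, 210), (309, 211), (309, 212), (310, 210), (310, 211), (310, 212)]
```

The measured turn is about 98°, but the task says at most 75°. The white mark and slot were partly hidden, so I'll look again from the slot side.

```bash
cat >> h.py <<'E'
def onz(c,uv,z):
    K,R,t=c["intrinsics"],c["R"],c["t"];o=-R.T@t
    uv=np.atleast_2d(uv);r=np.c_[uv,np.ones(len(uv))]@np.linalg.inv(K).T@R; return (o+r*((z-o[2])/r[:,2])[:,None])[:,:2]
E
python3 - <<'E'
from h import *
move_ptp([.497+.055,.2025-.10,.24],down(np.radians(60)));print(current_clock())
c=capture("wrist");u,v=np.round(proj(c,[.497,.2025,.06])).astype(int);print(u,v)
u0,v0=max(0,min(u-50,412)),max(0,min(v-50,284));print(u0,v0)
np.savez("w3.npz",**c)
a=cv2.resize(c["image"][v0:v0+100,u0:u0+100],(600,600),interpolation=cv2.INTER_CUBIC)
cv2.imwrite("pics/w3.png",a)
E
```

```text
3.675
175 127
125 77
```

View pics/w3.png

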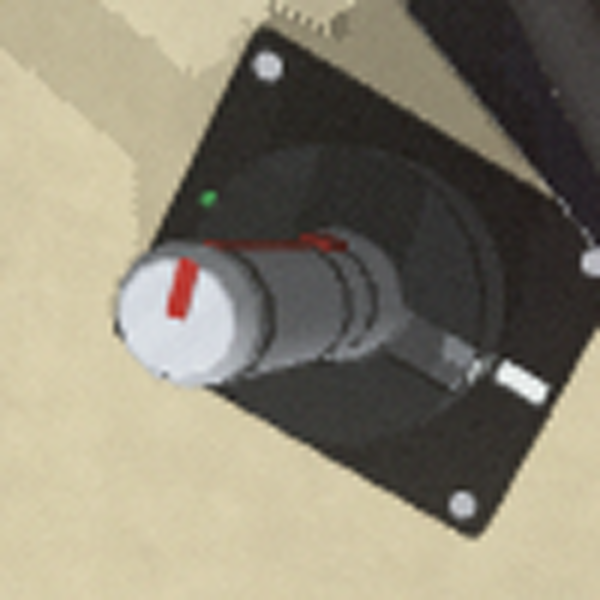

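The slot (430,350 px) and white mark (522,382) show clearly on the plate's axis. The tail's red line runs from (178,318) to (188,260).

```bash
python3 - <<'E'
from h import *
c=np.load("w3.npz");f=lambda x,y:[125+x/6-.5,77+y/6-.5]
ang=lambda a,b:np.degrees(np.arctan2(*(b-a)[::-1]))
w=onz(c,[f(178,316),f(177,317),f(189,261)],.133);print(w,ang(w[0],w[2]),ang(w[1],w[2]))
m=onz(c,[f(522,382)],.0075);print(m,ang(np.array([.497,.2028]),m[0]))
m=onz(c,[f(500,371),f(547,395)],.0075);print(m,ang(m[0],m[1]))
# barrel line: near tail & near switch, camera azimuth of tangent
p=onz(c,[f(210,246)],.128),onz(c,[f(300,244)],.09);print(p)
print("campos",-c["R"].T@c["t"])
# depth-based frame: normal check of the tail plane
P=cloud(c);near=np.hypot(P[...,0]-.497,P[...,1]-.2025);t=(near<.02)&(P[...,2]>.125)
print("tail mean",P[t].mean(0),t.sum())
for z0 in (.06,.075,.09,.105,.12):
    k=(near<.025)&(abs(P[...,2]-z0)<.007);q=P[k];print(z0,k.sum(),q.min(0).round(4),q.max(0).round(4))
E
```

```text
[[0.49833577 0.20206328]
 [0.49811369 0.20201614]
 [0.50458056 0.20800766]] 43.58815559435058 42.8149502544863
[[0.51743856 0.1680545 ]] -59.53441845392931
[[0.5143895  0.1726781 ]
 [0.52085523 0.16268548]] -57.095082632245344
(array([[0.50722555, 0.20904965]]), array([[0.5103998 , 0.20753701]]))
campos [0.58574867 0.16453538 0.40136704]
tail mean [0.49971987 0.20140155 0.13133943] 466
0.06 61 [0.4982 0.1908 0.0532] [0.5096 0.2117 0.0669]
0.075 65 [0.4947 0.1907 0.068 ] [0.5096 0.2098 0.0814]
0.09 72 [0.4967 0.1907 0.0831] [0.5095 0.2097 0.0968]
0.105 83 [0.4962 0.1908 0.0984] [0.5094 0.2097 0.1116]
0.12 111 [0.487  0.1905 0.1131] [0.5096 0.2118 0.127 ]
```

Both views agree: the lamp is at about +41° and the slot at about -60°, so it needs roughly 101° clockwise. The tail reading and the red barrel edge are consistent with this. I'll grip, turn, then check with a picture before lifting.

```bash
python3 - <<'E'
from h import *
A=[.497,.2025]
y0=130
move_ptp(A+[.20],down(np.radians(y0)))
servo_line(A+[.084],rate=.1)
move_gripper(.0)
print("gap",current_finger_gap(),"grip",current_grip_force(),"F",np.round(current_force(),2),current_clock())
for y in (97,63,y0-101):
    servo_line(A+[.084],down(np.radians(y)),rate=.15)
    print(y,np.round(current_force(),2),np.round(current_torque(),2),current_clock())
print(np.round(current_joint_pos(),2),current_position())
c=capture("wrist");np.savez("w4.npz",**c)
u,v=np.round(proj(c,[.497,.2025,.09])).astype(int);u0,v0=max(0,min(u-60,392)),max(0,min(v-60,264));print(u0,v0)
cv2.imwrite("pics/w4.png",cv2.resize(c["image"][v0:v0+120,u0:u0+120],(600,600),interpolation=cv2.INTER_CUBIC))
c=capture("side");np.savez("s4.npz",**c)
u,v=np.round(proj(c,[.497,.2025,.07])).astype(int);u0,v0=u-40,v-40;print(u0,v0)
cv2.imwrite("pics/s4.png",cv2.resize(c["image"][v0:v0+80,u0:u0+80],(600,600),interpolation=cv2.INTER_CUBIC))
E
```

```text
gap 0.022354441039891378 grip 30.000012871460058 F [-0.03  0.4   0.35] 7.0167
97 [ 0.62  0.05 -1.29] [-0.02  0.02 -0.09] 7.7417
63 [ 2.31 -0.96 -1.07] [-0.15 -0.43 -0.02] 8.4833
29 [ 4.89 -1.48 -1.33] [-0.66 -0.89  0.06] 9.225
[ 0.26  0.44  1.79 -0.    0.91  1.32] [0.49838917 0.20216998 0.08434931]
196 179
223 227
```

View pics/w4.png

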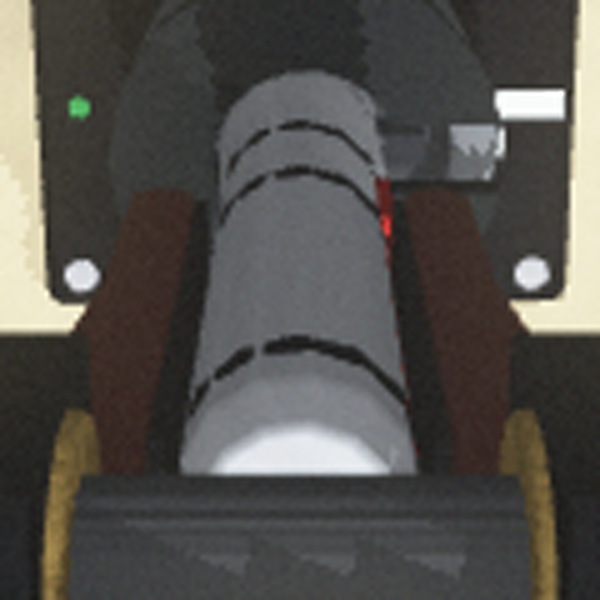

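The red line is now at the barrel's right edge, on the same side as the slot and mark (440,150 and 530,103 px). I'll shift slightly to relieve the side force, then try a guarded lift.

```bash
python3 - <<'E'
from h import *
q=down(np.radians(29))
A=[.4990,.2018]
servo_line(A+[.084],q,rate=.05);print(np.round(current_force(),2),np.round(current_torque(),2),current_position())
r=servo_line(A+[.094],q,rate=.03,contact_N=8);print(r,np.round(current_force(),2),current_position().__str__())
if not r:
    r=servo_line(A+[.125],q,rate=.06,contact_N=8);print(r,np.round(current_force(),2),current_position())
print(current_finger_gap(),current_clock())
E
```

```text
[ 0.87 -1.23 -0.29] [-0.26 -0.32  0.05] [0.49887347 0.20177684 0.08398815]
False [ 2.82 -0.49 -0.96] [0.49888873 0.20190653 0.09431283]
False [-0.2   0.21 -1.94] [0.49857536 0.20175677 0.12507458]
0.02261730038194866 10.725
```

The lamp came out freely, with 41 mm of lift and no catch. Next I'll raise it and aim.

```bash
python3 - <<'E'
from h import *
servo_line([.4986,.2018,.22],rate=.2)
c=capture("top")
for s in silhouettes("top","crimp_tray")[:1]:
    v,u=np.nonzero(s["region"]);w=onz(c,np.c_[u,v],.009);rc=cv2.minAreaRect((w*1000).astype(np.float32));print("top",s["conf"],rc)
c=capture("side")
for s in silhouettes("side","crimp_tray")[:1]:
    v,u=np.nonzero(s["region"]);w=onz(c,np.c_[u,v],.009);rc2=cv2.minAreaRect((w*1000).astype(np.float32));print("side",s["conf"],rc2)
T=np.array([.473,-.1155,.008])
a,t=np.radians([255,45]); d=np.array([np.cos(a)*np.sin(t),np.sin(a)*np.sin(t),-np.cos(t)])
x=np.cross([0,0,1.],d);x/=np.linalg.norm(x);B=Ro.from_matrix(np.stack([x,np.cross(d,x),d],1))*Ro.from_euler('z',270,degrees=True)
q=B.as_quat();tcp=T-d*.196
print(np.round(inverse_kinematics(tcp,q),2),np.round(inverse_kinematics(tcp-d*.06,q),2))
move_ptp(tcp-d*.06,q);servo_line(tcp,q,rate=.1);sleep(.3)
print(current_position(),tcp,current_finger_gap(),current_clock(),np.round(current_force(),2))
c=capture("side");np.savez("s5.npz",**c)
cv2.imwrite("pics/s5.png",cv2.resize(c["image"][130:310,180:420],(800,600),interpolation=cv2.INTER_CUBIC))
P=cloud(c)
for s in silhouettes("side","lamp")[:1]:
    p=P[s["region"]];p=p[~np.isnan(p[:,0])];print("lamp",s["conf"],len(p),p.mean(0).round(3))
    p=p[np.linalg.norm(p-np.median(p,0),axis=1)<.1]; _,_,vt=np.linalg.svd(p-p.mean(0));print("axis",vt[0]*np.sign(-vt[0,2]),d, "along:",np.percentile((p-T)@d,[1,99]))
E
```

```text
top 0.95 ((473.3905029296875, -116.25760650634766), (52.99354553222656, 62.912418365478516), 58.67718505859375)
side 0.78 ((460.50970458984375, -107.28841400146484), (63.142276763916016, 47.96514129638672), 54.55747604370117)
[ 0.34  0.62  1.58 -0.62  1.48  0.84] [ 0.39  0.6   1.49 -0.6   1.6   0.81]
[0.50919755 0.01875148 0.14676821] [0.50887049 0.01837049 0.14659293] 0.022596025723503207 13.225 [-0.15  0.37 -1.2 ]
```

View pics/s5.png

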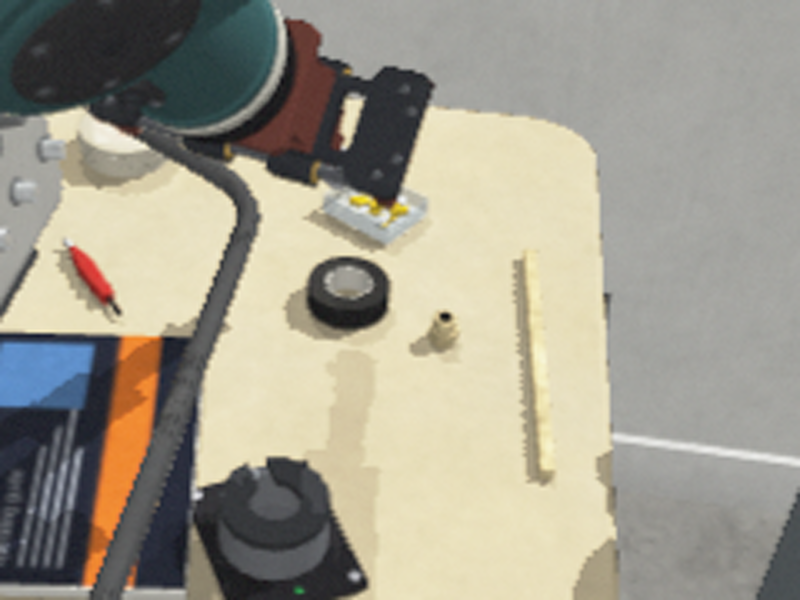

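The dock is empty and the tray, tape and brass fitting are where they were. The gripper hides the lamp from this camera, so I'll check its pose with the wrist and top cameras.

```bash
python3 - <<'E'
from h import *
T=np.array([.4734,-.1162,.008])
M=Ro.from_quat(current_orientation()).as_matrix();d=M[:,2];p0=np.array(current_position())
print("tcp axis miss",np.cross(T-p0,d),np.linalg.norm(T-p0),np.degrees(np.arccos(-d[2])))
c=capture("wrist");P=cloud(c)
L=(P-p0)@M
m=(abs(L[...,0])<.022)&(abs(L[...,1])<.009)&(L[...,2]>-.06)&(L[...,2]<.12)
print("n",m.sum())
for z in np.arange(-.06,.12,.01):
    k=m&(abs(L[...,2]-z)<.005);q=L[k]
    if len(q): print(round(z,3),len(q),"x max/min",q[:,0].max().round(4),q[:,0].min().round(4),"y",np.median(q[:,1]).round(4))
im=c["image"].copy()
for s,col in ((p0+d*.076,(255,0,255)),(T,(255,255,0))):
    u=proj(c,s);print(u);cv2.circle(im,tuple(int(round(x)) for x in u),2,col,-1)
cv2.imwrite("pics/w6.png",cv2.resize(im[:,80:432],(654,600),interpolation=cv2.INTER_CUBIC)) if 0 else cv2.imwrite("pics/w6.png",cv2.resize(im,(800,600),interpolation=cv2.INTER_CUBIC))
c=capture("top");P=cloud(c)
for s in silhouettes("top","lamp")[:1]:
    p=P[s["region"]];p=p[~np.isnan(p[:,0])];print("top lamp",s["conf"],len(p),np.percentile((p-p0)@M,[1,50,99],axis=0).round(3).tolist())
E
```

```text
tcp axis miss [ 0.00066092  0.00011015 -0.00027698] 0.19666410194977219 44.98929594204921
n 2575
-0.05 589 x max/min 0.0105 0.0016 y -0.0007
-0.04 400 x max/min 0.0109 0.0035 y -0.0
-0.03 285 x max/min 0.0108 0.0041 y 0.0003
-0.02 233 x max/min 0.0108 0.0042 y -0.0002
-0.01 195 x max/min 0.0107 0.0044 y -0.0001
0.0 164 x max/min 0.0106 0.0042 y -0.0004
0.01 143 x max/min 0.0107 0.0043 y 0.0
0.02 117 x max/min 0.0106 0.0044 y 0.0001
0.03 106 x max/min 0.0108 0.0047 y -0.0003
0.04 138 x max/min 0.012 0.0052 y 0.0002
0.05 75 x max/min 0.012 0.0071 y 0.0002
0.06 70 x max/min 0.012 0.007 y -0.0005
0.07 60 x max/min 0.0121 0.0071 y -0.0001
[256.58929801 200.16307569]
[256.53312889 174.01908432]
top lamp 0.58 430 [[-0.016, -0.013, -0.051], [-0.011, -0.001, 0.011], [0.002, 0.015, 0.073]]
```

View pics/w6.png

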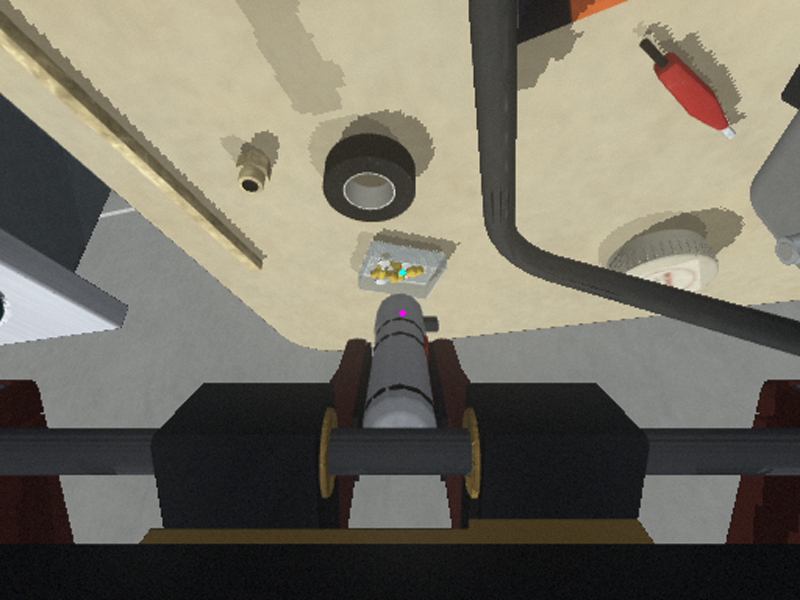

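The lamp is held coaxial with the tool, with its lens about 12 cm from the tray centre (cyan mark, 401,272 px), tilted 45° and clear of everything. I'm handing it in.

```bash
python3 - <<'E'
from h import *
print(abs(np.array(current_qvel())).max(),current_clock());print(close_job())
E
```

```text
0.0018110274311740485 13.475
the job is handed in; nothing more can be done
None
```

The job is handed in after about 13.5 s: the lamp was turned about 101° clockwise to the slot, drawn out, and held still at a 45° slant with its lens about 12 cm from the tray centre, nothing else moved. I measured the lamp's starting turn as about 1.75 rad, not the stated 0.6 to 1.3, and it came out without catching.

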